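# Lock the encoder shaft with its cross pin

### The job

Lock the brass encoder shaft on the turntable: stand the steel locking pin in the hole on top of the aluminium bearing block, let go of it, then swing the shaft's lever slowly and gently away from the robot's side until the pin drops into the shaft's hidden cross-hole and the lever catches; do not force the lever against the pin. Then push the pin down fully home, its head flat on the block, and leave the other things on the table where they are.

Things in the scene. Friction and masses are not known exactly. Their poses are not given: they have to be found in the camera images.
- pin_head (a point): Centre of the round head of the loose steel locking pin. Head 22 mm across and 20 mm tall; below it a round stem 10 mm across and 74 mm long with a tapered foot. The tip is 84 mm below this point along the pin's own z axis (up through the head), the top of the head 10 mm above it. Mass about 0.1 kg. At the start it stands upright in the pin rest, the tip 10 mm above the table.
- pin_tip (a point): The tip (underside centre) of the same pin.
- pin_rest: Fixed grey plastic block 70 x 50 x 60 mm with one hole 50 mm deep in the middle of its top, in which the pin stands. Origin: centre of its underside, on the table. It stands left or right of the turntable.
- bore_mouth (a point): Centre of the mouth of the vertical hole in the top of the bearing block (aluminium, 64 x 60 mm, 76 mm tall, fixed on a grey turntable of 260 mm diameter, 40 mm high); 116 mm above the table. Frame: z up, y along the shaft to its lever end, x level across the shaft. Hole 11.2 mm wide, 3 mm bevel. The shaft closes it 28 mm down: there the pin stands, its head's underside 46 mm above the block.
- shaft_middle (a point): Hidden point inside the block: middle of the brass shaft (30 mm diameter), 43 mm under bore_mouth, same frame. When the shaft's 11.8 mm cross-hole comes into line, the pin drops by its own weight about 36 mm, right through the shaft: its head's underside is then about 10 mm above the block, and the shaft is caught.
- pin_home (a point): Where the head's centre is when the pin is home, its head's underside flat on the block: 10 mm above bore_mouth, same frame. The last 10 mm of the way down are a tight fit: they need a push of about 6 to 8 N, up to 15 N while the shaft still bears on the pin (easing the lever back a little frees it), and the pin stays where it is pushed.
- lever_pivot (a point): Point on the shaft's axis in the middle of the lever's hub, 85 mm along y from shaft_middle, 73 mm above the table. Same frame as bore_mouth. The lever is clamped to the shaft at an unknown angle, different every time, so that where it stands does not tell where the cross-hole is.
- lever_knob (a point): Centre of the lever's black ball knob, 26 mm across, 85 mm from lever_pivot on an 8 mm rod. It swings in bore_mouth's x-z plane; it starts up to 1.4 rad from upright, mostly leaning to -x, and is swung over to +x. Turning takes about 2 N at the knob; it stays where left. After 0.3 to 1.0 rad it catches and stops dead but for slight play: stop then, over 8 N or so overloads the pin.
- puck: White ceramic sensor puck, 38 mm across, 16 mm tall; bystander. Origin: centre of its underside.
- flange: Matte aluminium mounting flange, 72 mm across, 22 mm tall; bystander. Origin: centre of its underside.
- lens: Clear glass lens blank, 50 mm across, 9.5 mm tall; bystander. Origin: centre of its underside.
- indicator: Steel dial indicator on a 60 x 50 mm foot with a post, 155 mm tall; bystander. Origin: centre of its underside.
- cleaner: Closed white bottle 44 mm across, 110 mm tall; bystander. Origin: centre of its underside.
- driver: Screwdriver lying on the table at the robot's left; bystander. Origin: under its middle.

How it is judged:
On the way, in this order (a step that is already met when the one before it is completed fails the run):
1. the pin stands released in the block's hole, on the shaft (tip 18 to 32 mm below the mouth) (z of pin_tip in the frame of bore_mouth between -0.032 and -0.018 m and horizontal distance between pin_tip and bore_mouth below 0.005 m and contact force between each of the fingers, the arm and pin below 0.05 N), for 0.2 s.
2. the shaft has been turned and the pin has dropped through its cross-hole (tip more than 55 mm below the mouth) (z of pin_tip in the frame of bore_mouth between -0.07 and -0.055 m and horizontal distance between pin_tip and bore_mouth below 0.005 m), for 0.2 s.
At the end, for the whole second after the job is handed in: The pin is upright in the block's hole, through the shaft, pushed home: head's underside within 2.5 mm of the block's top, released and at rest (z of pin_head in the frame of bore_mouth below 0.0125 m and horizontal distance between each of pin_tip, pin_head and bore_mouth below 0.005 m and angle between pin_head's own z axis and vertical below 0.1 rad and linear speed of pin below 0.02 m/s); the robot touches nothing.
It fails at once if the lever is forced: the shaft bears on the pin with more than 70 N (roughly 10 N at the knob) (contact force between pin and shaft above 70 N).
It fails at once if a bystander is disturbed (moved more than 20 mm) (distance of any of flange, puck, lens, indicator, cleaner, driver from where it was at the start of the episode above 0.02 m).
It also fails if it takes over 67 s, if anything falls off the work surface, if the arm or the gripper's body presses on something with over 40 N, if the wrist force passes 120 N, or if a joint passes its speed limit or range.

### The arm

A 7-joint arm with a two-finger parallel gripper is mounted at the origin on the work surface. World frame = base frame: x ahead of the robot, y to its left, z up, the work surface at z = 0. Lengths are in m, angles in rad, forces in N, time in s.
With the tool pointing down it reaches from about 0.425 to 0.875 m from the base axis. Payload 4.7 kg.
Tool frame: the origin (TCP) lies on the centre line of the jaws, within the pads' length; the fingertips stand ahead of it and the grasp point (between the pads) lies 2 mm behind it (nose_length is the z of the fingertips in the tool frame, in m); z points along the fingers, y is the line along which they close (so a half turn about z gives the same grasp; the last joint's range is limited). The gripper opens to 87 mm and grips with 3 to 60 N. Pads are 19 mm wide; open, the fingers measure 117 mm over their backs; the gripper's body (75 mm by 190 mm) begins 51 mm behind the grasp point.
Start: joints at [-1.241, 0.321, -0.07, 1.45, 0.023, 1.371, -0.057], TCP at [0.202, 0.618, 0.24] pointing down, gripper open.
Joint ranges: [-2.86, 2.86], [-0.3, 2.09], [-1.38, 1.24], [0.06, 2.45], [-1.56, 4.7], [0.09, 2.05], [-2.69, 2.69]. Speed limits (rad/s): [2.57, 2.57, 3.14, 3.14, 3.14, 3.14, 3.14].

### API

Orientations are given as a rotation vector (axis times angle).
In Python, from bench import * gives the robot as it stands.
- The arm moves only by the tool send_rows, never from a script. Its arguments are lists of equal length, an entry for each row: "xyz": the shift along the tool's x, y, z in mm, a list of three; "dr": the turn, a rotation vector about the tool's x, y, z in rad, a list of three. A call has exactly 10 rows; each row is the pose to reach, as a shift and turn from the pose commanded when the call began, along the tool's axes at that moment; what a row does not reach only later rows make up. A row lasts 1/12 s, in which the tool goes at most 41.7 mm and 7.16 degrees, less where a joint would pass 70% of its speed; a pose out of reach is approached as far as the arm can. A call with a gripper value outside its range is refused whole. "jaw" is the finger opening in mm, from 0 to 87, set as the call begins (left out, the last holds). The fingers move at their own pace and stop on an object; "grip_force" is the grip in N (left out, the last holds). Time passes only in rows, so rows that repeat a pose let the fingers close, or fill a call up. It gives the time, the measured TCP pose, the force, the opening and the grip force at its end, in the units of the state.
- get_state(): the state, without advancing time (a new reading comes with each control period).
- get_image(name): name is "scene" or "top" or "wrist"; returns the picture (400x640x3 uint8, red, green, blue); there is no depth.
- calibration(name): a dict with "vfov" (degrees; the focal length in pixels is half the picture's height over the tangent of half this angle, whatever the lens; pixels are square), "cx", "cy" (the principal point, pixels), "rvec" (rotation vector, rad) and "tvec" (3), from world to camera coordinates, as OpenCV has them; the wrist camera has in their place "hand_eye" (4x4, takes a point from camera to tool coordinates, whose origin is the TCP and whose axes are the flange's). Camera axes: x right, y down, z forward; pixel columns grow to the right and rows downward; lengths in m; the calibration is good to about 2 mm. A picture is of the moment at which its call begins: read the wrist's pose just before it. calibration takes no time and is no camera call.
- close_job(): hands the job in; it is judged then, once.
The state is a dict: "time": time; "joint_positions": joint angles; "qd": joint speeds; "joint_torque": joint torques, N m; "position": TCP position; "tool_rot": TCP orientation; "ft_force": force on the tool from outside, world axes, zero at the start; "torque": the same for the moment, N m; "grip_width": opening from 0.0 (shut) to 1.0 (fully open); "grip_force": force on a finger pad.
Only numpy, scipy, OpenCV 4.12 (cv2) and the standard library are available. Lean on these libraries where they do the work, as an engineer would, in place of code of your own. Each camera call takes 0.05 s, during which the arm holds its last target. There are 200 camera calls.

## Working session

There is one attempt and no reset: what is moved stays moved. The work goes in short steps, Python scripts to look and compute and a tool call to move; the robot and the scene stay as the last step left them, time stands still between calls to the robot, and variables do not carry over. Pictures are saved under pics/ and viewed, at most 10 in all, crops included, and the job is handed in when it is done.

Besides the shell and the picture viewer there is one more tool, called as name(argument=value, ...) on one line, values as JSON. send_rows: Moves the arm, as the interface text tells. Its arguments: {"type":"object","properties":{"xyz":{"type":"array"},"dr":{"type":"array"},"jaw":{"type":"number"},"grip_force":{"type":"number"}},"required":["xyz","dr"]}

```bash
mkdir -p pics
cat > h.py <<'E'
from bench import *
import numpy as np, cv2
from scipy.spatial.transform import Rotation as R
def K(c): 
    f=200/np.tan(np.radians(c["vfov"])/2); return f,c["cx"],c["cy"]
def cam(name,st=None):
    c=calibration(name)
    if "hand_eye" in c:
        st=st or get_state(); H=np.array(c["hand_eye"]); Rt=R.from_rotvec(st["tool_rot"]).as_matrix()
        Rw=Rt@H[:3,:3]; o=Rt@H[:3,3]+np.array(st["position"]); return c,Rw,o
    Rm=R.from_rotvec(np.ravel(c["rvec"])).as_matrix(); return c,Rm.T,-Rm.T@np.ravel(c["tvec"])
def ray(name,u,v,st=None):
    c,Rw,o=cam(name,st); f,cx,cy=K(c); d=Rw@np.array([(u-cx)/f,(v-cy)/f,1]); return o,d/np.linalg.norm(d)
def atz(name,u,v,z,st=None):
    o,d=ray(name,u,v,st); return o+d*(z-o[2])/d[2]
def tri(rays):
    A=0;b=0
    for o,d in rays:
        P=np.eye(3)-np.outer(d,d); A=A+P; b=b+P@o
    return np.linalg.solve(A,b)
def proj(name,p,st=None):
    c,Rw,o=cam(name,st); f,cx,cy=K(c); q=Rw.T@(np.array(p)-o); return np.array([cx+f*q[0]/q[2],cy+f*q[1]/q[2]])
def totool(dw,st=None):
    st=st or get_state(); return R.from_rotvec(st["tool_rot"]).inv().apply(dw)*1000
E
python3 - <<'E'
from h import *
s=get_state(); print(s)
ims=[]
for n in("scene","top","wrist"):
    c=calibration(n); print(n,c)
    im=get_image(n)[:,:,::-1]; cv2.imwrite(f"pics/{n}0.png",im)
    if n!="wrist": print(cam(n)[1:])
E
ls; python3 -c "import bench;print(getattr(bench,'nose_length',None))"
```

```text
{'time': 0.0, 'joint_positions': array([-1.24089041,  0.32187094, -0.07005536,  1.45169161,  0.02261845,
        1.37078307, -0.05691266]), 'qd': array([ 0.00033654,  0.00027734,  0.00082261,  0.00042609, -0.00074554,
       -0.00216077, -0.00106859]), 'joint_torque': array([-9.82104416e-05, -4.91298366e+01, -4.04041009e-01, -3.12539577e+01,
       -6.39905711e-02,  4.34994511e-02,  1.93720762e-04]), 'position': array([0.20178508, 0.61733371, 0.23842178]), 'tool_rot': array([-4.93987740e-01, -3.10232321e+00,  3.07513012e-03]), 'ft_force': array([-0.06027821, -0.45328888, -0.34293152]), 'torque': array([-0.01341275,  0.02252114, -0.00072894]), 'grip_force': 0.0, 'grip_width': 0.9979004535123163}
scene {'vfov': 57.45791004148914, 'cx': 318.1708004414226, 'cy': 199.6413538720577, 'rvec': array([ 1.32289625,  2.16701284, -0.95609728]), 'tvec': array([ 0.24069531, -0.23522046,  1.42154553])}
(array([[-0.45549301,  0.59727713, -0.660141  ],
       [ 0.89023106,  0.30879783, -0.33486201],
       [ 0.00384469, -0.74020533, -0.67236991]]), array([1.18854733, 0.33438272, 0.7807676 ]))
top {'vfov': 45.81518371550152, 'cx': 324.0243792842173, 'cy': 199.27072935716117, 'rvec': array([ 2.15729841, -2.16870102,  0.15739996]), 'tvec': array([-0.03094812,  0.54683048,  1.27993247])}
(array([[-0.00634283, -0.99177173,  0.12786169],
       [-0.99984067,  0.00415636, -0.01735981],
       [ 0.01668553, -0.12795143, -0.99164007]]), array([ 0.37848039, -0.01099662,  1.33971645]))
wrist {'vfov': 71.38857000152773, 'cx': 321.30144177867885, 'cy': 200.7494753154957, 'hand_eye': array([[ 4.95013237e-04, -9.57828890e-01, -2.87338776e-01,
         7.91415718e-02],
       [ 9.99999274e-01,  1.58555548e-04,  1.19421332e-03,
        -2.95918401e-04],
       [-1.09829286e-03, -2.87339159e-01,  9.57828273e-01,
        -1.44352661e-01],
       [ 0.00000000e+00,  0.00000000e+00,  0.00000000e+00,
         1.00000000e+00]])}
h.py
pics
0.017
```

View pics/scene0.png

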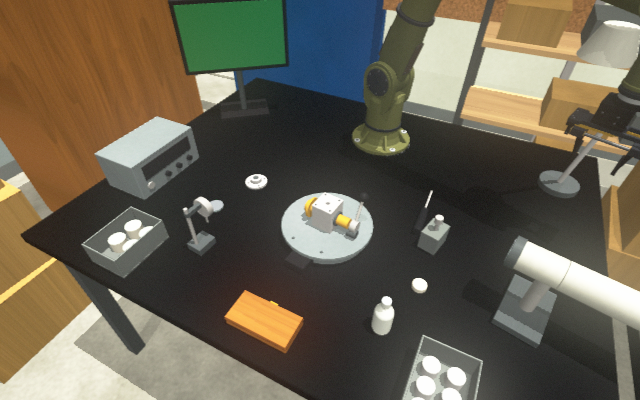

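View pics/top0.png

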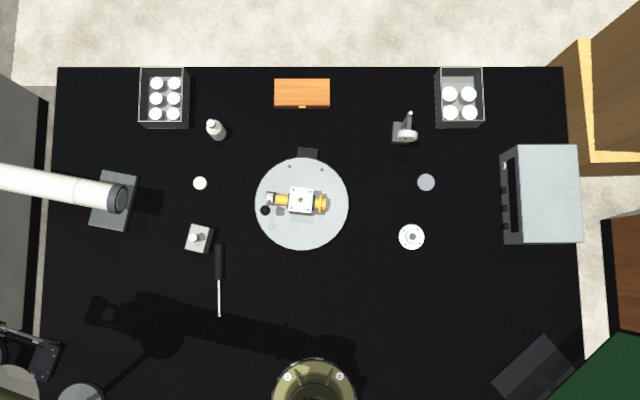

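The pin rest is at about (198,238) in the top view, left of the turntable. The block is at (302,200) and the knob at (265,210), leaning toward the robot. I'll enlarge these areas.

Run:
```python
import cv2,numpy as np
t=cv2.imread("pics/top0.png");s=cv2.imread("pics/scene0.png")
r=lambda a,f:cv2.resize(a,None,fx=f,fy=f,interpolation=cv2.INTER_CUBIC)
a=r(t[155:255,180:355],4.5) # 787x450
cv2.imwrite("pics/c1.png",a)
b=r(s[180:270,270:460],4.2); cv2.imwrite("pics/c2.png",b)
```

```text
(no output)
```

View pics/c1.png

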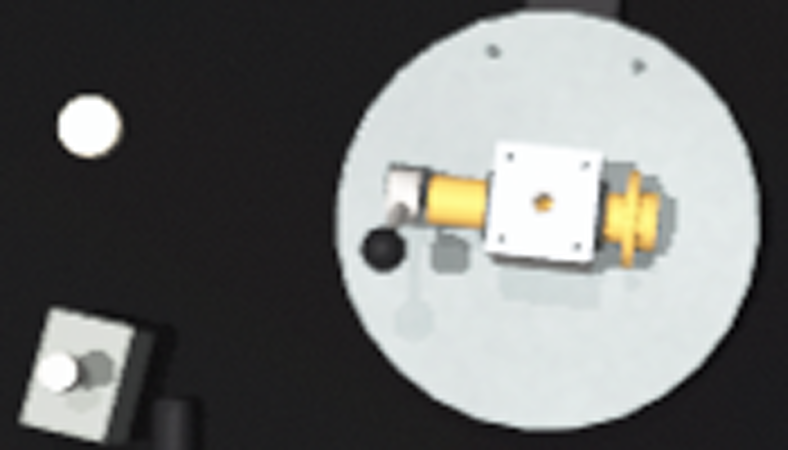

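View pics/c2.png

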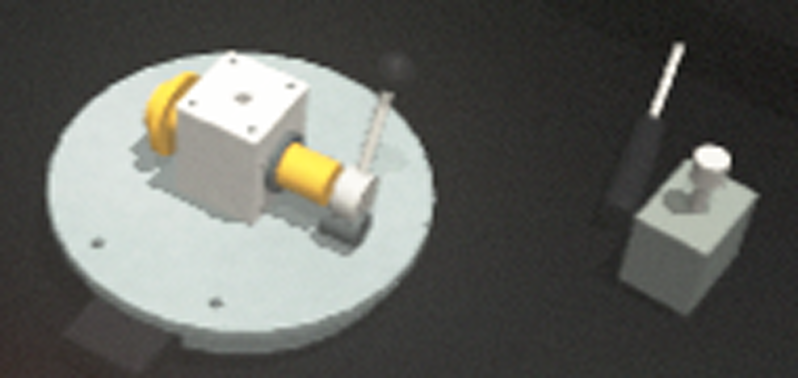

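The crops show, in crop pixels: bore mouth (543,202) and pin head top (60,372) in the top view. The knob is at (383,249) in the top view and (396,66) in the scene view.

Run:
```python
from h import *
T=lambda x,y:(180+(x+.5)/4.5-.5,155+(y+.5)/4.5-.5)
S=lambda x,y:(270+(x+.5)/4.2-.5,180+(y+.5)/4.2-.5)
print("bore top",atz("top",*T(543,202),.116),"scene",atz("scene",*S(243,98),.116))
print("head top",atz("top",*T(60,371),.104),"scene",atz("scene",*S(712,156),.104))
c=[atz("top",*T(*p),.116) for p in((498,143),(603,152),(592,264),(486,252))]
for p in c: print(p)
print("ctr",np.mean(c,0)); d=c[0]-c[1]+c[3]-c[2]; print("ydir",d, "yaw",np.arctan2(-d[0],d[1]))
print("knob",tri([ray("top",*T(383,249)),ray("scene",*S(396,66))]))
r=[atz("top",*T(*p),.06) for p in((50,308),(136,325),(104,442),(20,423))]
print("rest",np.mean(r,0)); 
for p in r: print(p)
for n in("puck",):print(atz("top",200,183,.016))
print("driver",atz("top",219,262,.03),atz("top",220,243,.03),atz("top",220,317,.0))
for p in [(427,182),(411,237),(404,131),(408,113),(216,129)]: print(p,atz("top",*p,0.02))
```

```text
bore top [0.53592301 0.02945227 0.116     ] scene [0.53616606 0.03150617 0.116     ]
head top [0.44041019 0.30807734 0.104     ] scene [0.43765645 0.31020346 0.104     ]
[0.57057918 0.05557005 0.116     ]
[ 0.5650618 -0.0053759  0.116    ]
[0.49973941 0.00119957 0.116     ]
[0.50697952 0.06230891 0.116     ]
ctr [0.53558998 0.02842566 0.116     ]
ydir [0.01275749 0.1220553  0.        ] yaw -0.10414408163680593
knob [0.50449892 0.11872309 0.1539649 ]
rest [0.44059701 0.30895396 0.06      ]
[0.48032934 0.32649407 0.06      ]
[0.46986824 0.27491436 0.06      ]
[0.40032588 0.29217025 0.06      ]
[0.41186457 0.34223714 0.06      ]
[0.59689693 0.31539203 0.016     ]
driver [0.37566165 0.25430752 0.03      ] [0.42740578 0.2527057  0.03      ] [0.22529621 0.25433985 0.        ]
(427, 182) [ 0.59679845 -0.32645155  0.02      ]
(411, 237) [ 0.44142255 -0.27627721  0.02      ]
(404, 131) [ 0.74548195 -0.26519834  0.02      ]
(408, 113) [ 0.79887649 -0.2782849   0.02      ]
(216, 129) [0.75226356 0.27313502 0.02      ]
```

```bash
cat >> h.py <<'E'
YAW=-0.104
def goal(yaw=YAW): # tool y along bore x, z down
    y=np.array([np.cos(yaw),np.sin(yaw),0]);z=np.array([0,0,-1.]);return R.from_matrix(np.c_[np.cross(y,z),y,z])
def plan(p,yaw=YAW):
    s=get_state();Rt=R.from_rotvec(s["tool_rot"])
    print("t",round(s["time"],2),"pos",s["position"].round(4),"F",s["ft_force"].round(2),"shift mm",(Rt.inv().apply(np.array(p)-s["position"])*1000).round(1),"dr",(Rt.inv()*goal(yaw)).as_rotvec().round(4))
E
python3 - <<'E'
from h import *
plan([.439,.309,.20])
E
```

```text
t 0.15 pos [0.2018 0.6175 0.2387] F [ 0.04 -0.23 -0.05] shift mm [-321.3 -219.5   39.1] dr [-1.100e-03  1.100e-03  1.359e+00]
```

send_rows(xyz=[[-32,-22,4],[-64,-44,8],[-96,-66,12],[-128,-88,16],[-160,-110,20],[-193,-132,23],[-225,-154,27],[-257,-176,31],[-289,-198,35],[-321,-219.5,39]], dr=[[0,0,0.12],[0,0,0.24],[0,0,0.36],[0,0,0.48],[0,0,0.6],[0,0,0.72],[0,0,0.84],[0,0,0.96],[0,0,1.08],[0,0,1.2]], jaw=60, grip_force=20)

```text
time: 0.98
position: [0.4395, 0.3077, 0.2003]
tool_rot: [-2.166, -2.275, -0.0]
ft_force: [0.1, 0.5, -0.5]
grip_width: 0.692
grip_force: 0.0
```

Run:
```python
from h import *
plan([.439,.309,.20]); print(get_state()["joint_positions"].round(2))
```

```text
t 0.98 pos [0.4395 0.3077 0.2003] F [ 0.11  0.45 -0.52] shift mm [ 1.3 -0.5  0.3] dr [-1.000e-04 -2.000e-04  1.532e-01]
[-0.91  0.1   0.27  1.8  -0.03  1.25 -0.59]
```

send_rows(xyz=[[0,0,5],[0,0,10],[0,0,15],[0,0,20],[0,0,25],[0,0,30],[0,0,30],[0,0,30],[0,0,30],[0,0,30]], dr=[[0,0,0.04],[0,0,0.08],[0,0,0.12],[0,0,0.153],[0,0,0.153],[0,0,0.153],[0,0,0.153],[0,0,0.153],[0,0,0.153],[0,0,0.153]])

```text
time: 1.82
position: [0.439, 0.3097, 0.1709]
tool_rot: [2.327, 2.11, 0.001]
ft_force: [-0.5, 0.1, 0.0]
grip_width: 0.693
grip_force: 0.0
```

Run:
```python
from h import *
s=get_state(); im=get_image("wrist")[:,:,::-1]; np.savez("s1.npz",**{k:s[k] for k in("position","tool_rot")})
cv2.imwrite("pics/w1.png",im); print(s["position"],proj("wrist",[.439,.309,.104],s))
plan([.439,.309,.094])
```

```text
[0.43900206 0.30970499 0.17089643] [321.37446922 220.17814103]
t 1.87 pos [0.4391 0.3097 0.171 ] F [ 0.49  0.46 -0.21] shift mm [-0.8 -0.  77. ] dr [ 0.0005 -0.0006  0.0062]
```

View pics/w1.png

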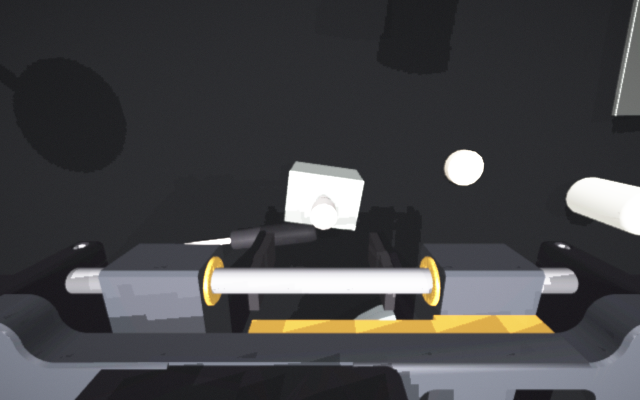

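The head is near (323,214), close to the predicted (321,220). I'll zoom in on it.

Run:
```python
import cv2
im=cv2.imread("pics/w1.png")[180:240,280:370]
cv2.imwrite("pics/w1c.png",cv2.resize(im,None,fx=6,fy=6,interpolation=cv2.INTER_CUBIC))
```

```text
(no output)
```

View pics/w1c.png

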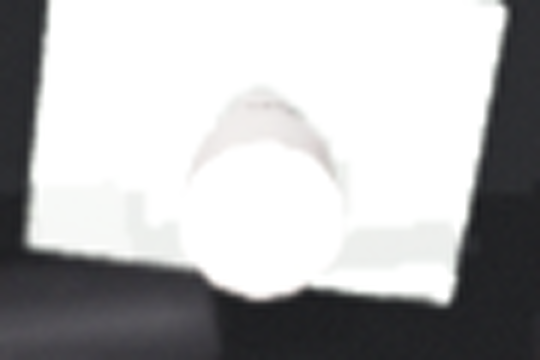

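The head's top circle is centred at crop (263,219), which is pixel (323.4,216.1).

Run:
```python
from h import *
s=dict(np.load("s1.npz")); p=atz("wrist",323.4,216.1,.104,s); print(p)
# same pixel re wrist rest corners
for u,v in ((284.3,221.2),(355.2,230.2),(364.5,181.3)): print(atz("wrist",u,v,.06,s))
plan([p[0],p[1],.094])
```

```text
[0.44096295 0.3123269  0.104     ]
[0.4011861  0.29495895 0.06      ]
[0.46965326 0.27875477 0.06      ]
[0.48140585 0.32725789 0.06      ]
t 1.87 pos [0.4391 0.3097 0.171 ] F [ 0.49  0.46 -0.21] shift mm [ 2.7  1.6 77. ] dr [ 0.0005 -0.0006  0.0062]
```

send_rows(xyz=[[1.6,1.2,10],[1.6,1.2,22],[1.6,1.2,34],[1.6,1.2,46],[1.6,1.2,58],[1.6,1.2,68],[1.6,1.2,75],[1.6,1.2,75],[1.6,1.2,75],[1.6,1.2,75]], dr=[[0,0,0.006],[0,0,0.006],[0,0,0.006],[0,0,0.006],[0,0,0.006],[0,0,0.006],[0,0,0.006],[0,0,0.006],[0,0,0.006],[0,0,0.006]])

```text
time: 2.7
position: [0.4406, 0.3113, 0.0961]
tool_rot: [2.334, 2.103, 0.002]
ft_force: [0.4, 0.3, -0.0]
grip_width: 0.689
grip_force: 0.0
```

send_rows(xyz=[[0,0,0],[0,0,0],[0,0,0],[0,0,0],[0,0,0],[0,0,0],[0,0,0],[0,0,0],[0,0,0],[0,0,0]], dr=[[0,0,0],[0,0,0],[0,0,0],[0,0,0],[0,0,0],[0,0,0],[0,0,0],[0,0,0],[0,0,0],[0,0,0]], jaw=15, grip_force=20)

```text
time: 3.53
position: [0.4403, 0.311, 0.0956]
tool_rot: [2.334, 2.103, 0.0]
ft_force: [-0.2, 0.4, 0.5]
grip_width: 0.241
grip_force: 20.0
```

send_rows(xyz=[[0,0,-8],[0,0,-20],[0,0,-35],[0,0,-55],[0,0,-80],[0,0,-105],[0,0,-130],[0,0,-155],[0,0,-178],[0,0,-190]], dr=[[0,0,0],[0,0,0],[0,0,0],[0,0,0],[0,0,0],[0,0,0],[0,0,0],[0,0,0],[0,0,0],[0,0,0]])

```text
time: 4.37
position: [0.4409, 0.3114, 0.2899]
tool_rot: [-2.334, -2.102, -0.008]
ft_force: [-0.4, 1.0, -0.1]
grip_width: 0.244
grip_force: 20.0
```

Run:
```python
from h import *
plan([.536,.030,.286]); print(get_state()["grip_width"],get_state()["ft_force"])
```

```text
t 4.37 pos [0.4409 0.3114 0.2899] F [-0.36  1.05 -0.12] shift mm [-270.   123.8    3.2] dr [ 0.0031 -0.004  -0.0002]
0.24425830282908462 [-0.3619846   1.0496243  -0.12233665]
```

send_rows(xyz=[[-20,9,0],[-50,23,0],[-82,38,0],[-115,53,0],[-148,68,0],[-181,83,0],[-212,97,0],[-240,110,10],[-260,119,25],[-270,123.8,35]], dr=[[0,0,0],[0,0,0],[0,0,0],[0,0,0],[0,0,0],[0,0,0],[0,0,0],[0,0,0],[0,0,0],[0,0,0]])

```text
time: 5.2
position: [0.5353, 0.0252, 0.25]
tool_rot: [2.339, 2.096, -0.002]
ft_force: [-0.7, -0.5, -1.0]
grip_width: 0.247
grip_force: 20.0
```

send_rows(xyz=[[0,0,0],[0,0,0],[0,0,0],[0,0,0],[0,0,0],[0,0,0],[0,0,0],[0,0,0],[0,0,0],[0,0,0]], dr=[[0,0,0],[0,0,0],[0,0,0],[0,0,0],[0,0,0],[0,0,0],[0,0,0],[0,0,0],[0,0,0],[0,0,0]])

```text
time: 6.03
position: [0.5353, 0.0296, 0.2506]
tool_rot: [2.334, 2.103, 0.0]
ft_force: [0.5, -0.3, -0.8]
grip_width: 0.248
grip_force: 20.0
```

Run:
```python
from h import *
s=get_state(); im=get_image("wrist")[:,:,::-1]; np.savez("s2.npz",**{k:s[k] for k in("position","tool_rot")})
cv2.imwrite("pics/w2.png",im); plan([.536,.03,.25])
b=proj("wrist",[.536,.03,.116],s); t=R.from_rotvec(s["tool_rot"]).apply([0,0,.082])+s["position"]; q=proj("wrist",t,s)
print(b,q,t)
c=im[130:330,220:420]; cv2.imwrite("pics/w2c.png",cv2.resize(c,(800,800),interpolation=cv2.INTER_CUBIC)[:600])
```

```text
t 6.08 pos [0.5353 0.0296 0.2505] F [-0.25 -0.13 -0.2 ] shift mm [0.5 0.7 0.5] dr [-0. -0. -0.]
[321.93045355 196.1160123 ] [321.33474799 213.17056032] [0.53535385 0.02963392 0.16862383]
```

View pics/w2c.png

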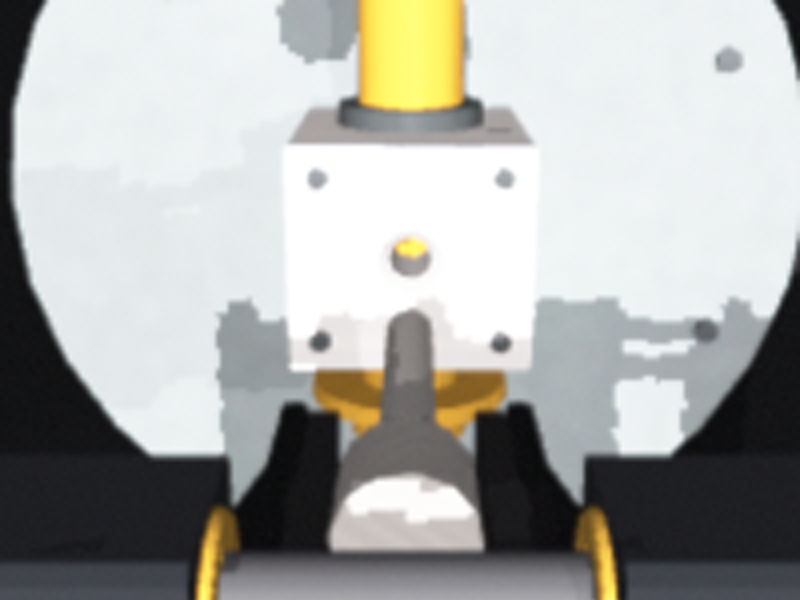

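In this crop the bore mouth is at (411,257) and the pin tip at about (409,321). The pin hangs straight and the block is square to the tool.

Run:
```python
from h import *
s=dict(np.load("s2.npz")); f=lambda x,y:(220+(x+.5)/4-.5,130+(y+.5)/4-.5)
b=atz("wrist",*f(411,257),.116,s); tz=s["position"][2]-.0856
t=atz("wrist",*f(409,321),tz,s); print("bore",b,"tip",t,"d",b-t,"tool",totool(b-t,s))
print("px/mm at bore", proj("wrist",b+[.001,0,0],s)-proj("wrist",b,s),"tcp",s["position"])
sc=[atz("wrist",*f(*p),.116,s) for p in((287,143),(537,143),(530,370),(291,370))];print(np.mean(sc,0)); print([x.round(4) for x in sc])
k=[atz("wrist",*f(*p),.116,s) for p in((317,179),(505,179),(500,342),(320,342))];print(np.mean(k,0))
```

```text
bore [0.53670719 0.03235677 0.116     ] tip [0.5360046  0.03135689 0.16502383] d [ 0.00070259  0.00099988 -0.04902383] tool [ 1.06524858  0.58858116 49.02395528]
px/mm at bore [ 0.95807123 -0.0958709 ] tcp [0.53534269 0.0296315  0.25062383]
[0.53668367 0.03156393 0.116     ]
[array([0.5087, 0.0652, 0.116 ]), array([0.5713, 0.0587, 0.116 ]), array([ 0.5652, -0.0021,  0.116 ]), array([0.5016, 0.0045, 0.116 ])]
[0.53642911 0.03095707 0.116     ]
```

send_rows(xyz=[[0.8,0.6,6],[0.8,0.6,14],[0.8,0.6,23],[0.8,0.6,31],[0.8,0.6,38],[0.8,0.6,43],[0.8,0.6,46],[0.8,0.6,48],[0.8,0.6,50],[0.8,0.6,52]], dr=[[0,0,0],[0,0,0],[0,0,0],[0,0,0],[0,0,0],[0,0,0],[0,0,0],[0,0,0],[0,0,0],[0,0,0]])

```text
time: 6.92
position: [0.5363, 0.0303, 0.1987]
tool_rot: [2.334, 2.103, 0.001]
ft_force: [-0.4, 0.5, 0.2]
grip_width: 0.243
grip_force: 20.0
```

send_rows(xyz=[[0,0,1],[0,0,2],[0,0,3],[0,0,4],[0,0,5],[0,0,6],[0,0,7],[0,0,8],[0,0,8],[0,0,8]], dr=[[0,0,0],[0,0,0],[0,0,0],[0,0,0],[0,0,0],[0,0,0],[0,0,0],[0,0,0],[0,0,0],[0,0,0]])

```text
time: 7.75
position: [0.536, 0.0304, 0.1905]
tool_rot: [-2.334, -2.103, 0.0]
ft_force: [-0.5, -0.2, -0.8]
grip_width: 0.247
grip_force: 20.0
```

send_rows(xyz=[[0,0,1.5],[0,0,3],[0,0,4.5],[0,0,6],[0,0,7.5],[0,0,9],[0,0,10.5],[0,0,12],[0,0,12],[0,0,12]], dr=[[0,0,0],[0,0,0],[0,0,0],[0,0,0],[0,0,0],[0,0,0],[0,0,0],[0,0,0],[0,0,0],[0,0,0]])

```text
time: 8.58
position: [0.5359, 0.0303, 0.1785]
tool_rot: [-2.334, -2.103, 0.0]
ft_force: [1.5, 0.4, -0.7]
grip_width: 0.244
grip_force: 20.0
```

send_rows(xyz=[[0,0,0],[0,0,0],[0,0,0],[0,0,0],[0,0,0],[0,0,0],[0,0,0],[0,0,0],[0,0,0],[0,0,0]], dr=[[0,0,0],[0,0,0],[0,0,0],[0,0,0],[0,0,0],[0,0,0],[0,0,0],[0,0,0],[0,0,0],[0,0,0]], jaw=46)

```text
time: 9.42
position: [0.536, 0.0304, 0.1786]
tool_rot: [-2.334, -2.103, -0.0]
ft_force: [0.4, -0.3, 0.9]
grip_width: 0.53
grip_force: 0.0
```

send_rows(xyz=[[0,0,-4],[0,0,-10],[0,0,-18],[0,0,-26],[0,0,-34],[0,0,-42],[0,0,-49],[0,0,-52],[0,0,-52],[0,0,-52]], dr=[[0,0,0],[0,0,0],[0,0,0],[0,0,0],[0,0,0],[0,0,0],[0,0,0],[0,0,0],[0,0,0],[0,0,0]])

```text
time: 10.25
position: [0.536, 0.0304, 0.2306]
tool_rot: [-2.334, -2.103, -0.0]
ft_force: [-0.2, 0.4, -0.5]
grip_width: 0.535
grip_force: 0.0
```

Run:
```python
from h import *
s=get_state(); im=get_image("wrist")[:,:,::-1]; sc=get_image("scene")[:,:,::-1]; np.savez("s3.npz",**{k:s[k] for k in("position","tool_rot")})
cv2.imwrite("pics/w3.png",im);cv2.imwrite("pics/sc3.png",sc); plan([.506,.1155,.2])
a=cv2.resize(im,(560,350)); z=cv2.resize(sc[170:270,285:405],None,fx=2,fy=2,interpolation=cv2.INTER_CUBIC)
o=np.zeros((590,800,3),np.uint8); o[:350,:560]=a; z=cv2.resize(sc[180:240,290:400],(440,240),interpolation=cv2.INTER_CUBIC); o[350:590,:440]=z
cv2.imwrite("pics/m3.png",o)
```

```text
t 10.35 pos [0.5357 0.0303 0.2301] F [-0.47 -0.37 -0.39] shift mm [ 81.6 -38.3  30.1] dr [-0.0008  0.0002  0.    ]
```

View pics/m3.png

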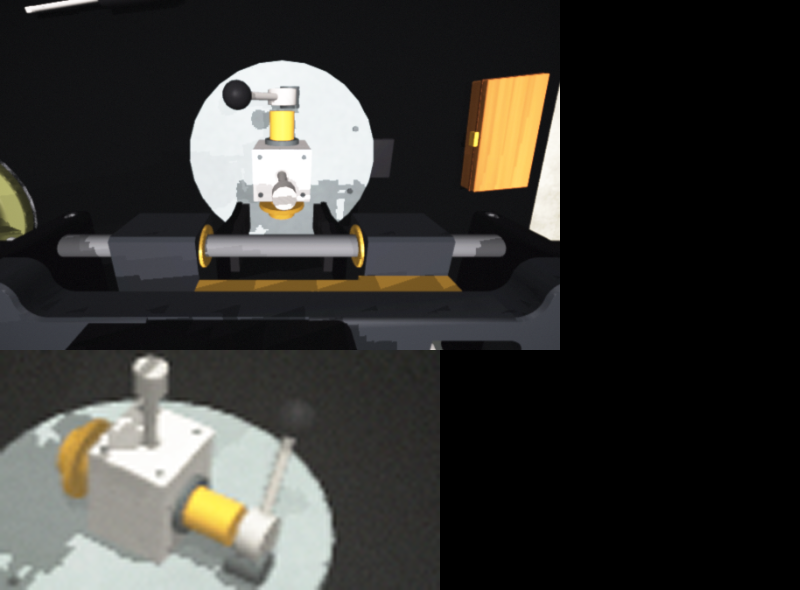

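The pin stands upright, released in the bore. The knob is at about (270.9,108.6) in the wrist picture.

```bash
cat >> h.py <<'E'
BORE=np.array([.5365,.0312,.116]); X=np.array([np.cos(YAW),np.sin(YAW),0]); Y=np.array([-np.sin(YAW),np.cos(YAW),0])
PIV=BORE+.085*Y-[0,0,.043]
knob=lambda th:PIV+.085*(np.sin(th)*X+np.array([0,0,np.cos(th)]))
E
python3 - <<'E'
from h import *
s=dict(np.load("s3.npz"))
T=(180+383.5/4.5-.5,155+249.5/4.5-.5)
for th in np.arange(-1.,-.2,.1):
    k=knob(th); print(th.round(2),k.round(4),proj("wrist",k,s)-[270.9,108.6],proj("top",k)-T,proj("scene",k)-[364.2,196])
E
```

```text
-1.0 [0.4742 0.1232 0.1189] [-30.82407788   0.49085934] [-0.85050112 13.30777933] [3.79124812 2.90357799]
-0.9 [0.4791 0.1227 0.1258] [-27.28744648   0.26107254] [-0.92568409 11.18486194] [3.18968411 2.02686424]
-0.8 [0.4847 0.1221 0.1322] [-22.58151521   0.03785642] [-0.94929338  8.7995301 ] [2.44449604 1.42316252]
-0.7 [0.4909 0.1214 0.138 ] [-16.69370126  -0.17434383] [-0.9203358   6.17590485] [1.55970852 1.10512702]
-0.6 [0.4976 0.1207 0.1432] [-9.64348429 -0.37078383] [-0.83850482  3.34193964] [0.54104247 1.08296156]
-0.5 [0.5048 0.12   0.1476] [-1.48752608 -0.54659783] [-0.70421424  0.32909072] [-0.604001    1.36404401]
-0.4 [0.5124 0.1192 0.1513] [ 7.67696313 -0.69702479] [-0.51861615 -2.82811792] [-1.86608513  1.95255671]
-0.3 [0.5203 0.1183 0.1542] [17.711399   -0.81766934] [-0.28360131 -6.09262682] [-3.2340178   2.84913831]
```

Run:
```python
from h import *
plan(np.r_[knob(-.485)[:2],.157])
```

```text
t 10.35 pos [0.5357 0.0303 0.2301] F [-0.47 -0.37 -0.39] shift mm [ 86.  -38.8  73.1] dr [-0.0008  0.0002  0.    ]
```

send_rows(xyz=[[15,-7,0],[32,-15,0],[50,-23,0],[67,-31,0],[80,-36,0],[86,-39,8],[86,-39,20],[86,-39,32],[86,-39,42],[86,-39,50]], dr=[[0,0,0],[0,0,0],[0,0,0],[0,0,0],[0,0,0],[0,0,0],[0,0,0],[0,0,0],[0,0,0],[0,0,0]])

```text
time: 11.18
position: [0.5056, 0.1183, 0.1784]
tool_rot: [-2.336, -2.1, 0.004]
ft_force: [-1.1, 0.3, -0.2]
grip_width: 0.528
grip_force: 0.0
```

send_rows(xyz=[[0,0,3],[0,0,6],[0,0,9],[0,0,12],[0,0,15],[0,0,18],[0,0,21],[0,0,23],[0,0,23],[0,0,23]], dr=[[0,0,0],[0,0,0],[0,0,0],[0,0,0],[0,0,0],[0,0,0],[0,0,0],[0,0,0],[0,0,0],[0,0,0]])

```text
time: 12.02
position: [0.5061, 0.1199, 0.1575]
tool_rot: [-2.334, -2.103, 0.0]
ft_force: [0.6, 0.7, -0.2]
grip_width: 0.529
grip_force: 0.0
```

```bash
cat >> h.py <<'E'
def pinz():
    "pin head height from scene picture: match template of head along vertical"
    im=get_image("scene"); ref=cv2.imread("pics/sc3.png")[:,:,::-1]
    u,v=proj("scene",BORE+[0,0,.056]).round().astype(int); t=np.ascontiguousarray(ref[v-7:v+8,u-7:u+8]); w=np.ascontiguousarray(im[v-15:v+60,u-20:u+21])
    m=cv2.matchTemplate(w,t,cv2.TM_CCOEFF_NORMED); _,b,_,l=cv2.minMaxLoc(m); return round(b,3),(l[0]-13,l[1]-8)
E
python3 - <<'E'
from h import *
print(pinz(),get_state()["position"]); print("drop px",proj("scene",BORE+[0,0,.02])-proj("scene",BORE+[0,0,.056]))
im=get_image("wrist")[:,:,::-1]; cv2.imwrite("pics/w4.png",im)
E
```

```text
(0.951, (0, 0)) [0.5062086  0.11999334 0.15766977]
drop px [-0.29292365 10.3858212 ]
```

View pics/w4.png

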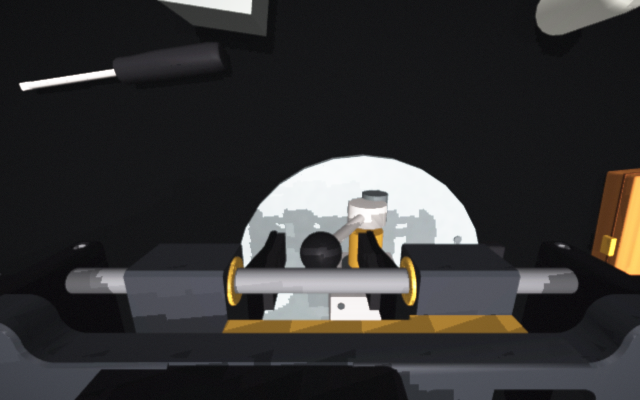

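The knob sits centred between the open fingers at (321,250). I'll push along +tool y.

send_rows(xyz=[[0,3,0],[0,6,0],[0,9,0],[0,10.5,0],[0,12,0],[0,13.5,0],[0,15,0],[0,16.5,0],[0,18,0],[0,19.5,0]], dr=[[0,0,0],[0,0,0],[0,0,0],[0,0,0],[0,0,0],[0,0,0],[0,0,0],[0,0,0],[0,0,0],[0,0,0]])

```text
time: 12.95
position: [0.5257, 0.1179, 0.1576]
tool_rot: [2.334, 2.103, 0.0]
ft_force: [-3.1, 0.9, 2.6]
grip_width: 0.528
grip_force: 1.6
```

send_rows(xyz=[[0,1,0],[0,2,0],[0,3,0],[0,4,0],[0,5,0],[0,6,0],[0,7,0],[0,8,0],[0,9,0],[0,10,0]], dr=[[0,0,0],[0,0,0],[0,0,0],[0,0,0],[0,0,0],[0,0,0],[0,0,0],[0,0,0],[0,0,0],[0,0,0]])

```text
time: 13.78
position: [0.5357, 0.1168, 0.1576]
tool_rot: [2.334, 2.103, 0.0]
ft_force: [-2.5, -0.5, 2.3]
grip_width: 0.531
grip_force: 1.2
```

```bash
cat > c.py <<'E'
from h import *
s=get_state();d=s["position"]-knob(-.485)
print(pinz(),"t",round(s["time"],2),"adv mm",(d@X*1e3).round(1),"F along X",(s["ft_force"]@X).round(2),"Fz",s["ft_force"][2].round(2))
E
python3 c.py
```

```text
(0.63, (-6, 12)) t 13.78 adv mm 29.9 F along X -2.41 Fz 2.27
```

Run:
```python
from h import *
im=get_image("scene"); cv2.imwrite("pics/sc5.png",im[:,:,::-1]); r=cv2.imread("pics/sc3.png")
u,v=proj("scene",BORE+[0,0,.056]).round().astype(int); print(u,v)
for a in(r,im): print(cv2.cvtColor(a,cv2.COLOR_BGR2GRAY)[v-10:v+32:2,u-12:u+13:2])
```

```text
328 187
[[ 45  47  42  45  45  45  47  48  47  48  43  46  43]
 [ 50  47  44  45  48  43  45  45  45  45  46  48  46]
 [ 46  50  47  49  44  96  86  49  48  47  47  51  46]
 [ 45  49  47  53 218 178 162 236  50  47  49  50  50]
 [ 51  51  48  50 165 163 237 238  64  51  52  45  51]
 [ 52  50  52  53 118 143 163 151  59  47  49  50  51]
 [ 52  48  50  51 118 129 142 141  61  51  51  50  53]
 [ 50  51  49  50  94 132 139 128  54  51  53  51  52]
 [164 210 207 203 173 126 140 195 194 198 151  76  53]
 [217 217 213 187 172 126 142 230 242 204 202 203 205]
 [173 214 250 241 185 129 141 252 252 252 250 219 207]
 [126 223 203 186 224 128 160 252 253 252 252 250 247]
 [240 191 187 189 186 131 155 250 252 252 253 250 253]
 [229 185 189 187 179 133 144 236 253 253 253 254 228]
 [162 250 250 250 251 251 251 253 252 254 254 241 164]
 [196 252 252 252 252 253 252 253 254 254 251 164 164]
 [147 156 187 248 253 252 252 251 254 251 166 165 165]
 [149 148 145 150 185 249 250 225 252 173 164 145 136]
 [149 149 148 147 148 150 194 246 170 165 153 127  86]
 [154 148 152 151 148 151 156 155 162 159 137 1
[... 519 characters left out ...]
49 188 153  70  45  41  50  50  52  59]
 [147 144 152 203 189 132 121  57  62  43  40  49  53]
 [127 153 203 207 204 157 121  50  57  41  41  43  44]
 [113 201 206 205 205 148 124  42  43  42  44  44  43]
 [202 209 203 208 203 139 137 188 183  66  42  43  41]
 [190 205 205 203 194 133 135 187 208 207 194 132  45]
 [176 207 207 205 208 204 204 206 208 207 202 175 127]
 [175 206 205 205 209 209 206 211 203 203 189 132 134]
 [149 151 162 200 210 209 208 191 206 191 132 133 134]
 [152 150 150 148 162 202 187 151 195 134 133 109 102]
 [151 149 148 149 149 154 160 186 133 133 116  87  69]
 [150 146 149 149 150 150 151 144 132 130  97 103 125]
 [148 149 151 150 148 153 153 148 133 108  86 138 139]]
```

The pin is still up: the stem is visible though partly occluded. I'll use a patch test beside the stem and continue in small steps.

```bash
cat > c.py <<'E'
from h import *
s=get_state();d=s["position"]-knob(-.485);im=cv2.cvtColor(get_image("scene"),cv2.COLOR_RGB2GRAY)
print("head patch",im[186+9:186+14,328-5:328-1].mean().round(0),im[187+8:187+18:2,328-12:328+7:2].tolist())
print("t",round(s["time"],2),"adv mm",(d@X*1e3).round(1),"F along X",(s["ft_force"]@X).round(2),"Fz",s["ft_force"][2].round(2))
E
python3 c.py
```

```text
head patch 187.0 [[143, 142, 153, 203, 192, 133, 122, 57, 59, 43], [135, 154, 206, 208, 207, 159, 121, 51, 57, 41], [128, 204, 207, 208, 209, 149, 128, 63, 43, 42], [206, 210, 207, 207, 207, 140, 137, 191, 185, 69], [192, 206, 209, 208, 201, 133, 134, 189, 210, 209]]
t 13.88 adv mm 30.1 F along X -1.54 Fz 0.97
```

send_rows(xyz=[[0,0.5,0],[0,1,0],[0,1.5,0],[0,2,0],[0,2.5,0],[0,3,0],[0,3.5,0],[0,4,0],[0,4.5,0],[0,5,0]], dr=[[0,0,0],[0,0,0],[0,0,0],[0,0,0],[0,0,0],[0,0,0],[0,0,0],[0,0,0],[0,0,0],[0,0,0]])

```text
time: 14.77
position: [0.5405, 0.1163, 0.1576]
tool_rot: [2.334, 2.103, 0.0]
ft_force: [-2.3, 0.2, 2.3]
grip_width: 0.529
grip_force: 1.1
```

```bash
python3 c.py
```

```text
head patch 187.0 [[143, 142, 153, 203, 191, 127, 41, 39, 44, 45], [134, 155, 206, 209, 205, 157, 47, 76, 49, 44], [128, 206, 210, 208, 209, 149, 45, 50, 39, 40], [203, 208, 206, 206, 207, 153, 127, 88, 45, 46], [193, 207, 208, 211, 199, 137, 135, 187, 201, 134]]
t 14.77 adv mm 34.8 F along X -2.34 Fz 2.26
```

send_rows(xyz=[[0,0.5,0],[0,1,0],[0,1.5,0],[0,2,0],[0,2.5,0],[0,3,0],[0,3.5,0],[0,4,0],[0,4.5,0],[0,5,0]], dr=[[0,0,0],[0,0,0],[0,0,0],[0,0,0],[0,0,0],[0,0,0],[0,0,0],[0,0,0],[0,0,0],[0,0,0]])

```text
time: 15.65
position: [0.5455, 0.1158, 0.1576]
tool_rot: [2.334, 2.103, 0.0]
ft_force: [-2.2, 0.2, 1.6]
grip_width: 0.527
grip_force: 1.0
```

```bash
python3 c.py
```

```text
head patch 171.0 [[143, 143, 155, 204, 178, 41, 41, 47, 51, 52], [134, 153, 205, 208, 208, 126, 63, 58, 46, 46], [128, 204, 209, 208, 208, 116, 57, 69, 41, 42], [204, 210, 208, 207, 207, 135, 48, 43, 46, 42], [193, 208, 209, 208, 198, 131, 130, 115, 45, 43]]
t 15.65 adv mm 39.8 F along X -2.22 Fz 1.62
```

send_rows(xyz=[[0,0.5,0],[0,1,0],[0,1.5,0],[0,2,0],[0,2.5,0],[0,3,0],[0,3.5,0],[0,4,0],[0,4.5,0],[0,5,0]], dr=[[0,0,0],[0,0,0],[0,0,0],[0,0,0],[0,0,0],[0,0,0],[0,0,0],[0,0,0],[0,0,0],[0,0,0]])

```text
time: 16.53
position: [0.5504, 0.1154, 0.1576]
tool_rot: [-2.334, -2.103, -0.0]
ft_force: [-1.8, 0.1, 1.9]
grip_width: 0.53
grip_force: 1.0
```

```bash
python3 c.py
python3 - <<'E'
from h import *
# is pin visible in top view? compare with earlier top picture around bore
im=get_image("top"); r=cv2.imread("pics/top0.png")[:,:,::-1]; u,v=proj("top",BORE+[0,0,.066]).round().astype(int); print(u,v)
for a in(r,im): print(cv2.cvtColor(np.ascontiguousarray(a),cv2.COLOR_RGB2GRAY)[v-12:v+13:3,u-15:u+16:3])
E
```

```text
head patch 118.0 [[145, 142, 153, 202, 66, 49, 49, 49, 59, 78], [136, 155, 206, 207, 173, 39, 43, 49, 54, 54], [126, 207, 208, 208, 196, 54, 68, 46, 43, 45], [203, 210, 206, 209, 186, 44, 51, 42, 43, 40], [195, 207, 207, 208, 196, 90, 44, 42, 45, 44]]
t 16.53 adv mm 44.8 F along X -1.81 Fz 1.91
299 196
[[222 223 223 224 225 225 227 227 229 226 227]
 [222 223 244 253 251 245 241 237 231 229 229]
 [220 221 250 198 254 254 254 254 254 253 191]
 [215 222 246 254 254 254 254 254 254 254 151]
 [218 195 252 254 254 253 253 254 254 254  67]
 [238 221 254 254 254 137 190 254 254 253 111]
 [225 184 254 254 254 234 249 254 254 250 128]
 [167 132 254 254 254 254 254 254 254 239 150]
 [207 183 235 254 254 254 254 254 251 233 107]]
[[150 152 152 152 154 155 156 157 159 156 157]
 [134 134 183 227 220 197 183 175 164 158 158]
 [132 133 203 144 235 236 236 232 231 231 157]
 [129 133 205 233 235 233 232 233 233 234 153]
 [141 123 224 234 213 212 211 234 234 234  66]
 [173 145 233 235 206 212 213 234 234 232 102]
 [152 113 234 235 227 175 171 235 234 222 129]
 [118  92 234 236 236 217 214 216 235 198 139]
 [137 125 183 240 236 217 215 216 224 187 107]]
```

The top camera sees the pin head unobstructed, so I'll use that for drop detection.

```bash
cat > c.py <<'E'
from h import *
import os
s=get_state();d=s["position"]-knob(-.485);im=cv2.cvtColor(get_image("top"),cv2.COLOR_RGB2GRAY)[180:215,282:318]
if not os.path.exists("ref.npy"): np.save("ref.npy",im)
r=np.load("ref.npy"); df=im.astype(int)-r
print("change near pin: max",np.abs(df)[6:30,8:26].max(),"n>12:",(np.abs(df)[6:30,8:26]>12).sum())
print("t",round(s["time"],2),"adv mm",(d@X*1e3).round(1),"F along X",(s["ft_force"]@X).round(2),"Fz",s["ft_force"][2].round(2))
E
python3 c.py; python3 -c "
from h import *
print(proj('top',BORE+[0,0,.066]),proj('top',BORE+[0,0,.03]))"
```

```text
change near pin: max 0 n>12: 0
t 16.63 adv mm 44.9 F along X -1.17 Fz 0.96
[298.68402984 195.86041376] [299.19959268 197.77350081]
```

send_rows(xyz=[[0,0.5,0],[0,1,0],[0,1.5,0],[0,2,0],[0,2.5,0],[0,3,0],[0,3.5,0],[0,4,0],[0,4.5,0],[0,5,0]], dr=[[0,0,0],[0,0,0],[0,0,0],[0,0,0],[0,0,0],[0,0,0],[0,0,0],[0,0,0],[0,0,0],[0,0,0]])

```text
time: 17.52
position: [0.5555, 0.1148, 0.1576]
tool_rot: [2.334, 2.103, 0.0]
ft_force: [-2.5, -0.4, 2.2]
grip_width: 0.53
grip_force: 0.9
```

```bash
python3 c.py
```

```text
change near pin: max 18 n>12: 7
t 17.52 adv mm 49.8 F along X -2.47 Fz 2.16
```

send_rows(xyz=[[0,0.5,0],[0,1,0],[0,1.5,0],[0,2,0],[0,2.5,0],[0,3,0],[0,3.5,0],[0,4,0],[0,4.5,0],[0,5,0]], dr=[[0,0,0],[0,0,0],[0,0,0],[0,0,0],[0,0,0],[0,0,0],[0,0,0],[0,0,0],[0,0,0],[0,0,0]])

```text
time: 18.4
position: [0.5604, 0.1142, 0.1575]
tool_rot: [2.334, 2.103, 0.0]
ft_force: [-1.8, 0.2, 0.9]
grip_width: 0.529
grip_force: 0.8
```

```bash
python3 c.py
```

```text
change near pin: max 30 n>12: 31
t 18.4 adv mm 54.8 F along X -1.78 Fz 0.91
```

Run:
```python
from h import *
im=cv2.cvtColor(get_image("top"),cv2.COLOR_RGB2GRAY)[180:215,282:318]; r=np.load("ref.npy"); print(r[6:30,8:26]); print(im[6:30,8:26])
```

```text
[[165 181 177 175 173 175 170 167 164 161 162 160 157 157 157 156 157 158]
 [182 226 232 227 223 225 219 210 203 196 198 190 184 180 174 174 171 166]
 [195 230 224 220 229 236 235 234 234 235 235 234 235 230 222 223 219 204]
 [197 222 169 117 198 235 235 234 234 236 235 234 235 234 232 233 234 234]
 [204 225 183 144 205 236 234 235 234 235 235 234 236 234 232 232 234 234]
 [206 232 226 225 235 236 235 234 235 236 235 235 236 234 232 233 233 234]
 [211 231 233 233 235 236 235 234 235 236 235 235 235 233 232 233 234 234]
 [205 232 233 233 235 235 235 233 233 233 231 229 232 233 233 233 234 234]
 [220 232 232 233 235 234 232 227 220 220 212 194 220 233 233 234 234 234]
 [220 233 233 234 235 230 220 213 209 212 213 215 223 231 234 234 234 234]
 [223 232 233 234 234 227 214 208 210 212 212 213 211 216 228 234 234 234]
 [232 232 233 234 228 212 207 210 211 211 213 213 218 192 200 234 234 234]
 [233 233 233 235 221 197 208 209 210 213 214 215 220 193 200 235 234 234]
 [233 234 233 235 232 217 206 209 210 212 213 216 212 185 204 235 234 234]
 [232 234 234 235 236 220 197 210 211 212 215 211 
[... 1801 characters left out ...]
164 171 226 235 234 234]
 [233 234 234 235 236 225 196 195 201 198 199 171 136 192 231 235 234 233]
 [233 234 234 235 236 235 227 199 168 148 129 136 171 215 233 235 234 233]
 [234 234 235 235 236 235 235 235 227 213 206 211 214 214 224 233 234 233]
 [234 234 235 236 240 240 234 227 219 218 217 216 214 214 216 226 233 233]
 [234 234 235 240 251 250 228 218 220 217 217 216 214 215 216 225 234 233]
 [230 227 231 250 254 252 236 221 219 217 217 216 213 215 216 224 232 234]
 [205 162 208 249 254 254 251 234 220 217 217 216 214 215 216 215 225 234]
 [184 126 197 250 254 254 254 250 228 217 218 216 214 216 217 216 223 226]
 [224 199 227 251 254 254 254 254 250 227 217 215 215 216 216 218 210 162]]
```

The pin hasn't dropped; only a slight tilt shows. I'll keep going.

send_rows(xyz=[[0,0.5,0],[0,1,0],[0,1.5,0],[0,2,0],[0,2.5,0],[0,3,0],[0,3.5,0],[0,4,0],[0,4.5,0],[0,5,0]], dr=[[0,0,0],[0,0,0],[0,0,0],[0,0,0],[0,0,0],[0,0,0],[0,0,0],[0,0,0],[0,0,0],[0,0,0]])

```text
time: 19.33
position: [0.5654, 0.1138, 0.1576]
tool_rot: [2.334, 2.103, 0.0]
ft_force: [-0.9, -0.5, 1.2]
grip_width: 0.526
grip_force: 0.8
```

```bash
python3 c.py
```

```text
change near pin: max 48 n>12: 39
t 19.33 adv mm 59.8 F along X -0.81 Fz 1.24
```

send_rows(xyz=[[0,0.5,0],[0,1,0],[0,1.5,0],[0,2,0],[0,2.5,0],[0,3,0],[0,3.5,0],[0,4,0],[0,4.5,0],[0,5,0]], dr=[[0,0,0],[0,0,0],[0,0,0],[0,0,0],[0,0,0],[0,0,0],[0,0,0],[0,0,0],[0,0,0],[0,0,0]])

```text
time: 20.22
position: [0.5704, 0.1132, 0.1576]
tool_rot: [2.334, 2.103, 0.0]
ft_force: [-1.7, -0.1, 1.5]
grip_width: 0.532
grip_force: 0.7
```

```bash
python3 c.py
```

```text
change near pin: max 47 n>12: 97
t 20.22 adv mm 64.8 F along X -1.65 Fz 1.53
```

Run:
```python
from h import *
im=cv2.cvtColor(get_image("top"),cv2.COLOR_RGB2GRAY)[180:215,282:318]; print(im[6:30,8:26]); print(get_state()["ft_force"])
```

```text
[[155 170 167 170 172 174 170 168 164 161 162 160 157 157 157 157 156 158]
 [182 225 232 227 223 225 220 210 204 196 197 190 184 180 174 174 173 166]
 [195 230 224 219 229 236 235 234 234 236 235 234 236 230 221 222 219 204]
 [197 222 168 117 197 236 234 234 234 235 235 234 236 234 232 232 233 234]
 [203 224 184 144 206 236 235 235 234 236 235 234 235 234 232 232 234 234]
 [206 231 225 225 235 236 235 234 235 236 235 234 235 233 232 233 233 233]
 [211 231 232 233 235 235 235 234 235 236 235 235 235 233 232 233 234 233]
 [204 232 233 233 235 235 235 235 234 233 231 232 234 233 233 233 234 234]
 [220 232 233 234 235 235 231 230 226 217 215 219 225 231 233 233 234 234]
 [220 233 233 234 235 235 221 207 212 207 209 209 209 221 232 234 234 234]
 [223 232 233 234 235 234 225 211 207 209 209 211 210 214 227 234 234 234]
 [232 232 233 234 236 229 215 208 209 209 210 211 211 215 226 235 234 234]
 [233 233 233 235 236 226 209 208 210 210 211 212 214 216 222 232 234 234]
 [233 233 233 235 236 231 217 208 210 212 212 214 216 195 191 225 234 234]
 [232 234 234 235 236 235 219 198 211 212 213 217 209 165 186 233 234 234]
 [233 234 234 235 240 244 223 184 195 198 202 201 176 145 183 226 234 234]
 [233 234 234 240 251 254 248 197 153 144 149 128 142 191 215 224 232 233]
 [233 234 235 249 254 254 250 228 207 182 170 180 202 214 215 215 225 233]
 [234 234 235 249 254 254 254 250 228 218 217 216 214 214 215 215 224 233]
 [234 234 239 251 254 254 254 254 250 227 217 216 214 215 216 219 227 233]
 [230 228 248 254 254 254 254 254 254 250 235 226 213 215 216 226 233 233]
 [204 176 243 254 254 254 254 254 254 254 254 250 226 217 222 228 234 234]
 [183 147 239 254 254 254 254 254 254 254 254 254 248 228 235 235 232 226]
 [223 207 242 253 254 254 254 254 254 254 254 254 250 235 235 234 222 162]]
[-0.31104276 -0.20728066  0.54625463]
```

Still just a wobble of the head, not a drop. Continuing.

send_rows(xyz=[[0,0.5,0],[0,1,0],[0,1.5,0],[0,2,0],[0,2.5,0],[0,3,0],[0,3.5,0],[0,4,0],[0,4,0],[0,4,0]], dr=[[0,0,0],[0,0,0],[0,0,0],[0,0,0],[0,0,0],[0,0,0],[0,0,0],[0,0,0],[0,0,0],[0,0,0]])

```text
time: 21.15
position: [0.5743, 0.1128, 0.1575]
tool_rot: [2.334, 2.103, 0.0]
ft_force: [-1.7, 0.4, -0.1]
grip_width: 0.53
grip_force: 0.6
```

```bash
python3 c.py;  python3 - <<'E'
from h import *
for n in ("top","scene","wrist"): cv2.imwrite(f"pics/n_{n}.png",get_image(n)[:,:,::-1])
im=cv2.imread("pics/n_top.png",0)[180:215,282:318]; print(im[12:26,10:26])
im=cv2.imread("pics/n_scene.png",0); print(im[187-10:187+32:2,328-14:328+7:2])
E
```

```text
change near pin: max 61 n>12: 121
t 21.15 adv mm 68.7 F along X -1.69 Fz -0.12
[[232 232 234 235 234 233 234 235 234 234 234 233 232 232 232 233]
 [232 232 234 234 233 233 235 234 232 233 234 232 232 232 233 233]
 [232 233 234 235 234 232 231 225 219 226 230 230 232 233 233 233]
 [232 233 235 234 233 225 213 208 208 212 209 218 230 233 233 233]
 [232 233 235 235 227 215 208 209 210 209 214 211 222 233 233 233]
 [232 233 235 233 223 209 208 210 210 210 210 215 224 231 234 233]
 [232 234 235 228 214 206 208 209 210 211 212 217 211 220 234 233]
 [232 234 240 235 217 209 210 211 211 212 215 213 198 215 233 233]
 [232 234 249 251 230 207 211 212 212 214 216 194 177 217 234 233]
 [233 235 249 253 246 207 203 208 214 210 201 176 184 225 233 232]
 [233 240 251 254 254 241 168 189 202 179 137 159 202 225 233 232]
 [234 249 254 254 254 250 221 174 148 158 191 214 215 223 231 232]
 [239 251 254 254 254 254 250 235 234 226 214 213 215 218 225 232]
 [251 254 253 254 254 254 253 254 254 247 213 214 218 227 233 233]]
[[ 34  36  31  33  31  31  30  31  33  33  35]
 [ 34  31  35  35  33  34  32  33  
[... 205 characters left out ...]
  37  37  38  41  32  39  36  41  57  56]
 [ 37  35  39  37  43  75  72  64  79  73  43]
 [ 78 107 135 123  79  79  81  83  79  78  64]
 [142 143 133  81  85  92  79  82  82  81  78]
 [148 135 103  86  82  94  82  82  83  82  82]
 [111 125 102  51  65  89 120  73  82  82  81]
 [126 205  64  50  48  52  58  77  83  83  81]
 [195 193 182  41  42  48  49  48  56  76  85]
 [196 176 209  46  68  40  41  43  49  49  57]
 [156 178 206  43  49  38  42  39  39  46  51]
 [148 150 151  97  40  41  40  36  45  40  42]
 [150 154 148 151 146 134  55  40  43  41  41]
 [151 148 153 150 151 152 150 131  55  42  44]
 [152 151 148 149 149 153 154 150 143 119  67]
 [146 148 148 151 151 150 151 152 149 135 104]]
```

Run:
```python
import cv2,numpy as np
r=lambda a,w,h:cv2.resize(a,(w,h),interpolation=cv2.INTER_CUBIC)
T=cv2.imread("pics/n_top.png");S=cv2.imread("pics/n_scene.png");S5=cv2.imread("pics/sc5.png");W=cv2.imread("pics/n_wrist.png")
o=np.zeros((600,800,3),np.uint8)
o[:300,:400]=r(T[165:240,250:350],400,300); o[:300,400:]=r(S[155:245,280:400],400,300); o[300:,:400]=r(W[200:350,220:420],400,300); o[300:,400:]=r(S5[155:245,280:400],400,300)
cv2.imwrite("pics/m6.png",o)
```

```text
(no output)
```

View pics/m6.png

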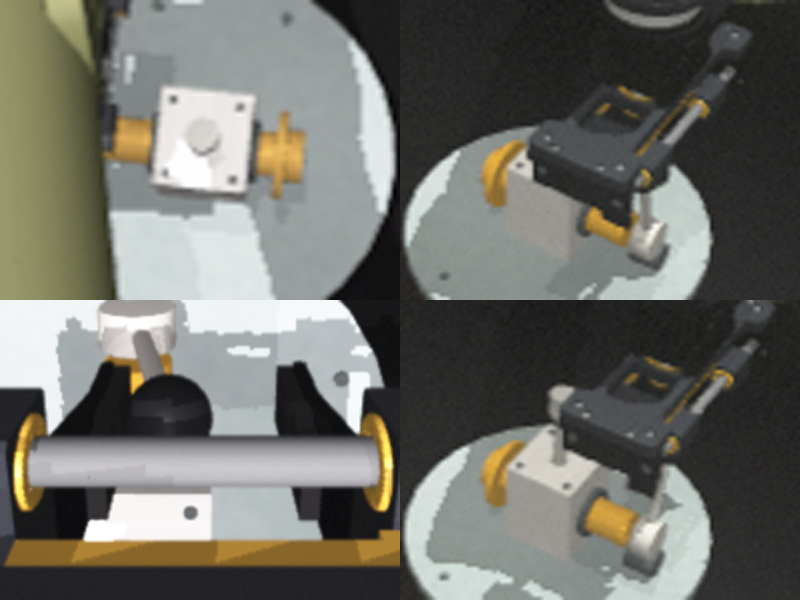

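The views don't settle whether the pin has dropped, because the gripper hides it in the scene view. The knob still turns freely at 2 N or less. I'll go on in finer steps and watch the force.

send_rows(xyz=[[0,0.3,0],[0,0.6,0],[0,0.9,0],[0,1.2,0],[0,1.5,0],[0,1.8,0],[0,2.1,0],[0,2.4,0],[0,2.7,0],[0,3,0]], dr=[[0,0,0],[0,0,0],[0,0,0],[0,0,0],[0,0,0],[0,0,0],[0,0,0],[0,0,0],[0,0,0],[0,0,0]])

```text
time: 22.18
position: [0.5772, 0.1125, 0.1575]
tool_rot: [-2.334, -2.103, 0.0]
ft_force: [-2.6, -0.3, -1.6]
grip_width: 0.526
grip_force: 0.9
```

```bash
cat > c2.py <<'E'
from h import *
s=get_state();d=s["position"]-knob(-.485);im=cv2.cvtColor(get_image("top"),cv2.COLOR_RGB2GRAY)
print("t",round(s["time"],2),"adv mm",(d@X*1e3).round(1),"F along X",(s["ft_force"]@X).round(2),"Fz",s["ft_force"][2].round(2)); print(im[192:212,290:310])
E
python3 c2.py; python3 -c "
from h import *
for z in(.066,.056,.046,.03,.02,.01,0): print(z,proj('top',BORE+[0,0,z]))"
```

```text
t 22.18 adv mm 71.6 F along X -2.58 Fz -1.57
[[211 231 232 233 235 236 235 234 235 236 235 235 235 233 232 233 233 233
  213 162]
 [205 232 233 233 235 235 234 234 234 233 232 232 234 233 233 233 233 234
  233 234]
 [220 231 233 233 235 235 233 232 226 220 217 217 226 232 233 234 234 234
  233 234]
 [220 233 233 233 235 235 228 217 210 206 207 207 211 224 232 234 234 234
  233 234]
 [224 232 233 234 236 234 226 212 207 208 209 210 210 217 229 234 234 234
  233 235]
 [233 233 233 234 236 229 217 211 208 209 210 210 210 216 224 231 234 234
  234 235]
 [233 233 233 235 236 227 211 209 209 210 211 211 213 217 210 222 234 234
  234 235]
 [233 233 233 235 240 236 214 205 210 211 212 212 215 207 196 221 234 234
  234 235]
 [232 234 234 235 250 254 240 179 210 212 212 214 209 169 159 218 234 234
  234 235]
 [232 234 234 235 250 254 247 204 201 200 200 199 175 146 184 226 234 233
  234 235]
 [233 234 234 239 251 254 254 249 195 144 150 136 148 192 216 224 232 233
  234 235]
 [234 234 239 251 254 254 254 254 248 211 187 186 202 214 216 219 227 233
  234 235]
 [234 239 251 254 254 254 254 254 2
[... 176 characters left out ...]
 254 254 248 227 235 235 234 233
  234 235]
 [204 162 208 248 253 253 254 254 254 254 254 254 250 235 235 235 234 234
  235 234]
 [178 127 197 236 236 249 254 254 254 254 254 254 250 235 235 235 232 225
  224 230]
 [206 191 218 236 235 249 254 254 254 254 254 254 250 235 235 235 221 162
  131 202]
 [200 203 218 229 232 247 254 254 254 254 254 254 250 235 235 235 217 161
  143 202]
 [124 135 149 173 195 219 244 250 251 251 251 252 248 234 231 232 234 223
  213 227]]
0.066 [298.68402984 195.86041376]
0.056 [298.83037772 196.40346342]
0.046 [298.97428107 196.93744225]
0.03 [299.19959268 197.77350081]
0.02 [299.33741959 198.2849319 ]
0.01 [299.4730115  198.78806965]
0 [299.60642234 199.28311416]
```

send_rows(xyz=[[0,0.3,0],[0,0.6,0],[0,0.9,0],[0,1.2,0],[0,1.5,0],[0,1.8,0],[0,2.1,0],[0,2.4,0],[0,2.7,0],[0,3,0]], dr=[[0,0,0],[0,0,0],[0,0,0],[0,0,0],[0,0,0],[0,0,0],[0,0,0],[0,0,0],[0,0,0],[0,0,0]])

```text
time: 23.07
position: [0.5802, 0.1122, 0.1576]
tool_rot: [-2.334, -2.103, -0.0]
ft_force: [-3.0, -0.1, -2.4]
grip_width: 0.526
grip_force: 0.9
```

```bash
python3 c2.py | head -14
```

```text
t 23.07 adv mm 74.7 F along X -3.01 Fz -2.4
[[211 231 232 233 235 236 235 234 235 235 235 235 235 233 232 233 234 234
  213 162]
 [205 232 233 233 235 236 235 235 234 233 231 231 234 233 233 233 234 233
  233 234]
 [220 232 233 233 236 235 232 230 225 217 216 216 225 231 233 233 234 234
  234 234]
 [221 232 233 234 235 235 221 205 212 207 208 208 208 221 232 234 234 234
  233 234]
 [223 232 233 234 235 234 225 211 208 209 210 209 210 215 227 234 234 234
  234 235]
 [233 233 233 234 240 235 217 210 208 209 210 210 211 215 224 231 234 234
  234 235]
 [233 233 233 234 249 249 217 209 210 210 211 211 211 216 211 222 234 233
```

send_rows(xyz=[[0,0.3,0],[0,0.6,0],[0,0.9,0],[0,1.2,0],[0,1.5,0],[0,1.8,0],[0,2.1,0],[0,2.4,0],[0,2.7,0],[0,3,0]], dr=[[0,0,0],[0,0,0],[0,0,0],[0,0,0],[0,0,0],[0,0,0],[0,0,0],[0,0,0],[0,0,0],[0,0,0]])

```text
time: 23.95
position: [0.5833, 0.1119, 0.1576]
tool_rot: [2.334, 2.103, 0.0]
ft_force: [-2.6, 0.6, -1.3]
grip_width: 0.528
grip_force: 0.9
```

```bash
python3 c2.py | head -14
```

```text
t 23.95 adv mm 77.8 F along X -2.66 Fz -1.35
[[211 231 233 233 235 236 235 234 235 236 235 235 235 233 232 233 233 234
  213 162]
 [205 232 233 233 235 235 235 235 234 233 232 232 234 233 233 233 233 233
  233 234]
 [220 232 233 233 235 235 233 231 225 219 218 218 226 232 233 233 234 234
  234 235]
 [220 232 233 233 235 235 228 217 210 206 207 208 211 224 233 234 234 234
  233 234]
 [223 232 233 234 240 241 230 212 207 209 209 210 210 217 229 234 234 234
  234 235]
 [233 233 233 234 250 252 237 211 208 210 210 211 211 216 224 232 234 234
  234 235]
 [233 233 233 235 250 252 234 209 209 210 212 211 213 217 210 221 234 233
```

send_rows(xyz=[[0,0.3,0],[0,0.6,0],[0,0.9,0],[0,1.2,0],[0,1.5,0],[0,1.8,0],[0,2.1,0],[0,2.4,0],[0,2.7,0],[0,3,0]], dr=[[0,0,0],[0,0,0],[0,0,0],[0,0,0],[0,0,0],[0,0,0],[0,0,0],[0,0,0],[0,0,0],[0,0,0]])

```text
time: 24.83
position: [0.5861, 0.1116, 0.1575]
tool_rot: [-2.334, -2.103, 0.0]
ft_force: [-1.9, 0.0, -1.1]
grip_width: 0.527
grip_force: 1.1
```

```bash
python3 c2.py | head -14
```

```text
t 24.83 adv mm 80.7 F along X -1.85 Fz -1.06
[[211 232 232 232 235 235 235 234 235 236 235 235 235 233 232 233 233 234
  213 163]
 [204 232 233 233 234 235 235 234 235 232 230 234 235 233 233 233 233 233
  234 234]
 [220 232 233 234 235 235 234 233 231 218 206 227 232 232 233 233 233 234
  233 234]
 [220 232 233 233 239 240 233 224 210 208 209 213 220 223 229 234 234 234
  233 235]
 [223 232 233 234 249 251 234 216 209 209 209 210 213 199 212 234 234 234
  234 235]
 [233 233 233 234 249 254 246 210 208 210 211 211 211 212 225 234 234 234
  234 235]
 [233 233 233 235 250 252 236 207 209 211 211 212 212 217 225 232 234 233
```

send_rows(xyz=[[0,0.3,0],[0,0.6,0],[0,0.9,0],[0,1.2,0],[0,1.5,0],[0,1.8,0],[0,2.1,0],[0,2.4,0],[0,2.7,0],[0,3,0]], dr=[[0,0,0],[0,0,0],[0,0,0],[0,0,0],[0,0,0],[0,0,0],[0,0,0],[0,0,0],[0,0,0],[0,0,0]])

```text
time: 25.72
position: [0.5891, 0.1113, 0.1575]
tool_rot: [-2.334, -2.103, 0.0]
ft_force: [-3.4, 1.0, -1.9]
grip_width: 0.529
grip_force: 1.3
```

```bash
python3 c2.py
```

```text
t 25.72 adv mm 83.6 F along X -3.51 Fz -1.85
[[211 231 233 232 235 236 235 234 235 236 235 235 236 233 232 233 233 233
  214 163]
 [204 232 233 233 235 235 235 231 231 233 231 231 231 232 233 233 234 233
  233 234]
 [220 232 233 233 235 240 239 220 209 216 210 210 214 222 229 233 234 234
  233 234]
 [220 232 233 234 239 251 249 221 212 206 207 207 211 205 219 234 234 234
  234 235]
 [223 232 233 234 249 254 247 218 205 207 209 208 209 212 226 234 234 234
  234 235]
 [232 232 233 234 249 252 236 206 207 208 209 209 210 215 223 231 234 234
  234 235]
 [233 233 233 235 249 253 244 221 208 209 210 211 212 213 200 215 234 234
  234 235]
 [233 238 243 244 251 254 253 241 209 211 210 213 215 195 174 215 234 233
  234 235]
 [232 247 253 254 254 254 246 208 213 211 213 216 210 166 154 218 234 233
  234 235]
 [231 234 249 254 254 254 250 229 212 193 199 202 173 142 183 226 234 233
  234 235]
 [225 234 247 253 253 253 254 250 214 171 163 148 150 191 216 224 232 233
  234 235]
 [225 234 235 236 236 249 254 254 254 252 248 242 226 214 215 219 227 233
  234 235]
 [224 234 235 236 236 249 254 254 254 254 254 254 247 214 219 228 233 233
  235 235]
 [223 231 231 234 236 249 254 254 254 254 254 254 247 218 228 234 234 233
  235 235]
 [208 203 210 228 236 249 254 254 254 254 254 254 248 228 235 235 234 234
  235 235]
 [180 142 183 226 232 249 254 254 254 254 254 254 251 239 235 235 234 234
  235 234]
 [163 116 173 218 217 246 254 254 254 254 254 254 254 250 235 235 232 226
  224 230]
 [205 182 196 219 218 246 254 254 254 254 254 254 254 250 235 234 222 162
  131 203]
 [200 202 206 210 212 243 254 254 254 254 254 254 254 251 240 234 217 161
  143 203]
 [123 135 148 161 174 211 244 250 251 251 251 252 253 253 248 232 233 223
  212 227]]
```

send_rows(xyz=[[0,0.2,0],[0,0.4,0],[0,0.6,0],[0,0.8,0],[0,1,0],[0,1.2,0],[0,1.4,0],[0,1.6,0],[0,1.8,0],[0,2,0]], dr=[[0,0,0],[0,0,0],[0,0,0],[0,0,0],[0,0,0],[0,0,0],[0,0,0],[0,0,0],[0,0,0],[0,0,0]])

```text
time: 26.6
position: [0.5908, 0.1111, 0.1573]
tool_rot: [-2.333, -2.103, 0.001]
ft_force: [-4.3, -0.1, -3.7]
grip_width: 0.529
grip_force: 2.2
```

```bash
python3 c2.py | head -14
```

```text
t 26.6 adv mm 85.3 F along X -4.28 Fz -3.7
[[212 231 233 233 235 236 235 234 235 236 235 235 235 233 232 233 234 233
  213 163]
 [205 232 233 233 235 240 239 230 230 233 231 231 231 232 233 233 233 233
  233 234]
 [219 232 233 233 235 250 249 208 204 218 210 212 216 225 231 234 234 234
  234 234]
 [220 232 233 233 239 251 246 205 210 206 207 207 212 217 226 234 234 234
  233 234]
 [223 232 233 234 249 254 247 218 205 207 208 209 209 212 226 234 234 233
  233 235]
 [233 233 233 234 249 252 239 221 208 208 208 209 210 214 223 231 234 234
  234 235]
 [233 233 238 243 251 251 250 245 208 209 209 209 212 213 200 216 234 234
```

The force is rising (1.9, 3.5, then 4.3 N), so it may be caught. I'll back off, lift over to the bore and check with a clear view.

send_rows(xyz=[[0,-3,0],[0,-7,0],[0,-10,-3],[0,-10,-14],[0,-10,-28],[0,-10,-42],[0,-10,-56],[0,-12,-68],[-6,-15,-73],[-16,-18,-75]], dr=[[0,0,0],[0,0,0],[0,0,0],[0,0,0],[0,0,0],[0,0,0],[0,0,0],[0,0,0],[0,0,0],[0,0,0]], jaw=46)

```text
time: 27.48
position: [0.5721, 0.0978, 0.2343]
tool_rot: [2.331, 2.105, 0.005]
ft_force: [0.3, -0.4, -0.7]
grip_width: 0.529
grip_force: 0.0
```

send_rows(xyz=[[-10,-5,0],[-22,-10,0],[-36,-15,0],[-50,-20,0],[-60,-24,0],[-66,-26,0],[-70,-28,0],[-70,-28,0],[-70,-28,0],[-70,-28,0]], dr=[[0,0,0],[0,0,0],[0,0,0],[0,0,0],[0,0,0],[0,0,0],[0,0,0],[0,0,0],[0,0,0],[0,0,0]])

```text
time: 28.32
position: [0.5367, 0.0311, 0.2325]
tool_rot: [-2.333, -2.104, -0.001]
ft_force: [1.3, 0.2, 0.3]
grip_width: 0.529
grip_force: 0.0
```

Run:
```python
from h import *
s=get_state(); print(s["time"],s["position"],pinz())
im=get_image("scene"); cv2.imwrite("pics/sc7.png",im[:,:,::-1]); print(cv2.cvtColor(im,cv2.COLOR_RGB2GRAY)[187-10:187+24:2,328-12:328+13:2])
cv2.imwrite("pics/w7.png",get_image("wrist")[:,:,::-1])
plan(BORE+[0,0,.08])
```

```text
28.3167 [0.53672331 0.03112356 0.23254994] (0.537, (-9, 11))
[[ 45  44  40  43  44  46  46  44  47  46  46  42  44]
 [ 46  45  45  46  46  44  45  46  46  46  45  43  48]
 [ 47  45  47  46  47  49  49  50  47  49  47  44  47]
 [ 48  49  48  52  47  48  48  46  48  46  45  47  52]
 [ 48  50  49  47  48  48  50  50  46  49  46  48  51]
 [ 47  52  49  52  50  51  48  49  46  50  48  48  50]
 [ 48  51  48  45  49  49  48  52  50  48  49  50  49]
 [ 51  45  50  51  53  50  68  53  50  48  50  47  50]
 [164 209 207 203 163 242 240 232 194 195 152  75  52]
 [219 216 215 179 223 241 241 241 227 202 202 204 206]
 [174 213 187 179 128 170 189 159 246 252 250 218 205]
 [122 222 209 175 120 130 140 141 253 252 252 250 247]
 [222 247 185 185 135 133 143 190 252 252 252 246 253]
 [233 186 188 186 179 125 134 236 252 253 253 254 228]
 [161 250 252 250 250 250 250 252 252 253 254 241 164]
 [199 252 252 252 252 253 252 253 254 254 251 164 163]
 [146 152 190 248 253 252 253 251 254 251 166 164 167]]
t 28.47 pos [0.5367 0.031  0.2325] F [-0.16  0.62 -0.76] shift mm [ 0.2 -0.2 36.5] dr [0.     0.0001 0.0012]
```

The head now sits 10 px lower in the scene view, so the pin has dropped and the lever is caught. Next I close the fingers and press it home.

send_rows(xyz=[[0,0,0],[0,0,0],[0,0,0],[0,0,5],[0,0,14],[0,0,26],[0,0,38],[0,0,50],[0,0,58],[0,0,62]], dr=[[0,0,0],[0,0,0],[0,0,0],[0,0,0],[0,0,0],[0,0,0],[0,0,0],[0,0,0],[0,0,0],[0,0,0]], jaw=0)

```text
time: 29.3
position: [0.5354, 0.0302, 0.1684]
tool_rot: [-2.333, -2.102, 0.004]
ft_force: [0.4, -0.2, 1.3]
grip_width: 0.007
grip_force: 0.0
```

send_rows(xyz=[[0,0,1],[0,0,2],[0,0,3],[0,0,4],[0,0,5],[0,0,6],[0,0,7],[0,0,8],[0,0,9],[0,0,10]], dr=[[0,0,0],[0,0,0],[0,0,0],[0,0,0],[0,0,0],[0,0,0],[0,0,0],[0,0,0],[0,0,0],[0,0,0]])

```text
time: 30.13
position: [0.5369, 0.0303, 0.1629]
tool_rot: [-2.334, -2.103, -0.002]
ft_force: [-6.3, 0.3, 16.9]
grip_width: 0.007
grip_force: 8.2
```

The pin didn't move at 17 N, so the shaft still bears on it. I'll ease the lever back a little as the task suggests.

send_rows(xyz=[[0,0,-6],[0,0,-20],[0,0,-36],[0,0,-52],[0,0,-64],[8,3,-72],[24,10,-72],[44,18,-72],[64,26,-72],[80,33,-72]], dr=[[0,0,0],[0,0,0],[0,0,0],[0,0,0],[0,0,0],[0,0,0],[0,0,0],[0,0,0],[0,0,0],[0,0,0]], jaw=46)

```text
time: 30.97
position: [0.5781, 0.1104, 0.2312]
tool_rot: [-2.33, -2.105, 0.0]
ft_force: [-0.4, 0.7, -0.1]
grip_width: 0.526
grip_force: 0.0
```

send_rows(xyz=[[6,2.5,0],[6,2.5,4],[6,2.5,14],[6,2.5,28],[6,2.5,42],[6,2.5,56],[6,2.5,67],[6,2.5,75],[6,2.5,75],[6,2.5,75]], dr=[[0,0,0],[0,0,0],[0,0,0],[0,0,0],[0,0,0],[0,0,0],[0,0,0],[0,0,0],[0,0,0],[0,0,0]])

```text
time: 31.8
position: [0.5805, 0.1116, 0.1573]
tool_rot: [-2.334, -2.102, 0.001]
ft_force: [0.8, -0.0, 0.4]
grip_width: 0.528
grip_force: 0.0
```

send_rows(xyz=[[0,-2,0],[0,-4,0],[0,-6,0],[0,-7.5,0],[0,-8.5,0],[0,-9.5,0],[0,-10,0],[0,-10.5,0],[0,-11,0],[0,-11.5,0]], dr=[[0,0,0],[0,0,0],[0,0,0],[0,0,0],[0,0,0],[0,0,0],[0,0,0],[0,0,0],[0,0,0],[0,0,0]])

```text
time: 32.63
position: [0.5698, 0.1134, 0.1579]
tool_rot: [2.333, 2.102, 0.002]
ft_force: [1.1, -0.7, 1.2]
grip_width: 0.528
grip_force: 0.7
```

send_rows(xyz=[[0,-0.4,0],[0,-0.8,0],[0,-1.2,0],[0,-1.6,0],[0,-2,0],[0,-2.3,0],[0,-2.5,0],[0,-2.5,0],[0,-2.5,0],[0,-2.5,0]], dr=[[0,0,0],[0,0,0],[0,0,0],[0,0,0],[0,0,0],[0,0,0],[0,0,0],[0,0,0],[0,0,0],[0,0,0]])

```text
time: 33.47
position: [0.567, 0.1136, 0.1577]
tool_rot: [2.334, 2.103, 0.001]
ft_force: [3.3, -0.2, 2.2]
grip_width: 0.527
grip_force: 1.6
```

send_rows(xyz=[[0,4,0],[0,9,0],[0,11,-3],[0,11,-14],[0,11,-30],[0,11,-46],[0,11,-62],[-4,9,-72],[-14,4,-75],[-30,-3,-75]], dr=[[0,0,0],[0,0,0],[0,0,0],[0,0,0],[0,0,0],[0,0,0],[0,0,0],[0,0,0],[0,0,0],[0,0,0]])

```text
time: 34.3
position: [0.5606, 0.0847, 0.2334]
tool_rot: [2.331, 2.105, 0.002]
ft_force: [-0.0, 0.2, 0.5]
grip_width: 0.528
grip_force: 0.0
```

Run:
```python
from h import *
plan(BORE+[0,0,.052])
```

```text
t 34.3 pos [0.5606 0.0847 0.2334] F [-0.04  0.16  0.46] shift mm [-55.7 -18.7  65.3] dr [ 0.001  -0.0007  0.0023]
```

send_rows(xyz=[[-14,-5,0],[-30,-10,0],[-44,-14.5,0],[-52,-17,5],[-56,-18.5,14],[-56,-18.5,26],[-56,-18.5,38],[-56,-18.5,50],[-56,-18.5,58],[-56,-18.5,64]], dr=[[0,0,0],[0,0,0],[0,0,0],[0,0,0],[0,0,0],[0,0,0],[0,0,0],[0,0,0],[0,0,0],[0,0,0]], jaw=0)

```text
time: 35.13
position: [0.5358, 0.0309, 0.1665]
tool_rot: [-2.332, -2.104, 0.004]
ft_force: [0.3, 0.7, 0.7]
grip_width: 0.006
grip_force: 0.0
```

send_rows(xyz=[[0,0,1],[0,0,2],[0,0,3],[0,0,4],[0,0,5],[0,0,6],[0,0,7],[0,0,7.5],[0,0,8],[0,0,8.5]], dr=[[0,0,0],[0,0,0],[0,0,0],[0,0,0],[0,0,0],[0,0,0],[0,0,0],[0,0,0],[0,0,0],[0,0,0]])

```text
time: 35.97
position: [0.537, 0.0304, 0.1613]
tool_rot: [2.334, 2.103, 0.002]
ft_force: [-1.4, 0.4, 6.7]
grip_width: 0.011
grip_force: 3.2
```

send_rows(xyz=[[0,0,0.6],[0,0,1.2],[0,0,1.8],[0,0,2.4],[0,0,3],[0,0,3.6],[0,0,4.2],[0,0,4.8],[0,0,5.4],[0,0,6]], dr=[[0,0,0],[0,0,0],[0,0,0],[0,0,0],[0,0,0],[0,0,0],[0,0,0],[0,0,0],[0,0,0],[0,0,0]])

```text
time: 36.8
position: [0.5369, 0.0304, 0.1553]
tool_rot: [2.334, 2.103, 0.002]
ft_force: [-1.5, -0.6, 7.0]
grip_width: 0.006
grip_force: 3.4
```

It slides in at 7 N. About 2.3 mm remain.

send_rows(xyz=[[0,0,0.5],[0,0,1],[0,0,1.5],[0,0,2],[0,0,2.5],[0,0,3],[0,0,3.4],[0,0,3.8],[0,0,4.1],[0,0,4.1]], dr=[[0,0,0],[0,0,0],[0,0,0],[0,0,0],[0,0,0],[0,0,0],[0,0,0],[0,0,0],[0,0,0],[0,0,0]])

```text
time: 37.63
position: [0.5369, 0.0304, 0.1534]
tool_rot: [-2.333, -2.102, -0.003]
ft_force: [-8.0, -1.1, 20.1]
grip_width: 0.005
grip_force: 10.0
```

The force jumps to 20 N at TCP z 0.1534 (home predicted at 0.153), so the pin has bottomed. I'll retreat and check.

send_rows(xyz=[[0,0,-3],[0,0,-8],[0,0,-16],[0,0,-28],[0,0,-42],[0,0,-56],[0,0,-70],[0,0,-80],[0,0,-80],[0,0,-80]], dr=[[0,0,0],[0,0,0],[0,0,0],[0,0,0],[0,0,0],[0,0,0],[0,0,0],[0,0,0],[0,0,0],[0,0,0]])

```text
time: 38.47
position: [0.5368, 0.0303, 0.2305]
tool_rot: [2.333, 2.103, 0.002]
ft_force: [-0.0, -1.0, 0.1]
grip_width: 0.004
grip_force: 0.0
```

Run:
```python
from h import *
s=get_state(); print(s["time"],s["position"],s["ft_force"])
a=cv2.imread("pics/sc7.png",0); b=cv2.cvtColor(get_image("scene"),cv2.COLOR_RGB2GRAY)
print(b[187:187+24,328-10:328+9:2])
t=a[191:204,320:337]; m=cv2.matchTemplate(b[185:215,316:341],t,cv2.TM_CCOEFF_NORMED); _,v,_,l=cv2.minMaxLoc(m); print("shift",l[0]-4,l[1]-6,v, "expected",proj("scene",BORE+[0,0,.01])-proj("scene",BORE+[0,0,.02]))
```

```text
38.4667 [0.53680864 0.03033182 0.2305198 ] [-0.04505788 -1.00034403  0.09875701]
[[ 49  50  47  49  47  49  47  49  49  49]
 [ 50  47  50  50  50  48  49  46  50  47]
 [ 46  51  48  49  51  48  47  48  50  48]
 [ 49  49  52  51  51  50  47  50  52  49]
 [ 49  49  48  49  52  52  53  50  50  51]
 [ 52  86 118 116 122 108 108  75  49  51]
 [210 203 206 245 222 187 194 192 196 149]
 [218 216 228 214 150 220 238 202 206 197]
 [215 217 232 178 175 244 245 237 203 204]
 [216 211 213 186 182 243 243 252 242 205]
 [217 209 210 181 244 242 243 252 252 250]
 [198 210 208 196 242 240 242 247 253 252]
 [208 210 209 144 235 240 207 247 252 252]
 [191 209 208 124 153 164 153 253 253 252]
 [188 187 198 118 132 140 143 253 253 254]
 [186 188 189 122 132 143 144 252 253 254]
 [187 189 186 142 133 140 152 252 254 254]
 [224 250 250 174 134 142 232 253 254 254]
 [227 252 252 250 231 234 251 254 254 254]
 [194 251 252 252 252 252 253 254 254 253]
 [187 252 252 252 253 252 253 254 254 251]
 [181 252 252 253 252 253 254 254 254 207]
 [151 188 248 253 252 252 251 254 251 166]
 [144 148 183 248 252 246 198 254 225 164]]
shift 1 0 0.7931873202323914 expected [-0.07877913  2.79317145]
```

The head's side now reaches the block about 3 px lower (2.8 expected), with no stem showing. Handing in.

```bash
python3 -c "
from bench import *
print(close_job())"
```

```text
the job is handed in; nothing more can be done
None
```

The pin dropped through the shaft's cross-hole, the lever stopped at about 4 N at the knob, and I pushed the pin home after easing the lever back. The job was handed in at about 38 s; the call gave no verdict, and I did not re-check the bystanders.

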